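# Shut the gate of the lens-barrel curing rack and shoot its bolt

## Robot

A 6-joint arm with a two-finger parallel gripper is mounted at the origin on a cart in front of the work surface, level with it; the furniture and walls round the work are solid. World frame = base frame: x ahead of the robot, y to its left, z up, the work surface at z = 0. Lengths are in m, angles in rad, forces in N, time in s.
With the tool pointing down it reaches from about 0.3 to 0.75 m from the base axis. Payload 8.5 kg.
Tool frame: the origin (TCP) lies midway between the tips of the shut fingers; the grasp point (between the pads) lies 19 mm behind it; z points along the fingers, y is the direction in which the jaws open and shut (so a half turn about z gives the same grasp; the last joint's range is limited). The gripper opens to 85 mm and grips with 20 to 120 N. Pads are 22 mm wide; open, the fingers measure 114 mm over their backs; the gripper's body (76 mm by 85 mm) begins 54 mm behind the grasp point. The pads swing forward as they close: fully open they stand 13 mm farther back than shut.
Start: joints at [-1.497, 0.381, 1.297, -0, 1.464, -0.215], TCP at [0.157, -0.527, 0.231] pointing down, gripper open.
Joint ranges: [-3.11, 3.11], [-0.89, 2.33], [0.22, 2.48], [-1.42, 4.56], [0.17, 2.85], [-2.88, 2.88]. Speed limits (rad/s): [2.39, 2.39, 3.14, 3.14, 3.14, 3.14].

## Interface

Orientations are given as a unit quaternion [w, x, y, z].
In Python, from plant import ctrl gives the robot as it stands.
- The arm moves only by the tool jog_arm, never from a script. Its argument "series" is one flat list of numbers, 5 for each row, row after row: the shift along the tool's x, y, z in mm, then the turn about the tool's z in degrees, then the finger opening in mm, from 0 to 85.4. In form: [tx, ty, tz, turn, fingers, tx, ty, tz, turn, fingers, ...]. A call has 1 to 20 rows; each row is the pose to reach, as a shift and turn from the pose commanded when the call began, along the tool's axes at that moment; what a row does not reach only later rows make up. A row lasts 1/8 s, in which the tool goes at most 62.5 mm and 10.7 degrees, less where a joint would pass 70% of its speed; a pose out of reach is approached as far as the arm can. A call with a gripper value outside its range is refused whole. The fingers move at their own pace and stop on an object; "force" is the grip in N (left out, the last holds). Time passes only in rows, so rows that repeat a pose let the fingers close. It gives the time, the measured TCP pose, the force and the opening at its end, in the units of the state.
- ctrl.state(): the state, without advancing time (a new reading comes with each control period).
- ctrl.camera(name): name is "scene" or "top" or "wrist"; returns the picture (384x512x3 uint8, red, green, blue); there is no depth.
- ctrl.camera_params(name): a dict with "K" (3x3 intrinsics, pixels), "R" (3x3) and "t" (3): a world point X has camera coordinates R X + t. Camera axes: x right, y down, z forward; pixel columns grow to the right and rows downward; lengths in m; the calibration is good to about 2 mm. A picture is of the moment at which its call begins: read the wrist's pose just before it. camera_params takes no time and is no camera call; for the wrist camera it gives the pose at the moment of the call.
- ctrl.sign_off(): hands the job in, once; it reports no verdict.
Trained networks look in the newest picture that a camera, given by its name, has taken for a name from the list of things; names that differ only in an ending like _2 or _b are one class to them, and where a whole thing is asked for, a point or a joint stands for the part that bears it (a point fixed in the world has none). Each returns a list of dicts, best first, with "confidence" (0 to 1); they miss things now and then, are a little off and sometimes report something else, mostly with a low value. They report only what shows in the picture. A call takes as long as a camera call. They do not tell look-alikes from the thing itself.
- ctrl.trace(camera, name): "region" (384x512 bool, what is visible of it) and "bbox" ([left, top, width, height] in pixels, round what is visible of it).
The state is a dict: "t": time; "joint_positions": joint angles; "qvel": joint speeds; "joint_efforts": joint torques, N m; "ee_pos": TCP position; "tool_rot": TCP orientation; "ft_force": force on the tool from outside, world axes, zero at the start; "wrist_torque": the same for the moment, N m; "width": finger opening in m.
Only numpy, scipy, OpenCV 4.12 (cv2) and the standard library are available. Lean on these libraries where they do the work, as an engineer would, in place of code of your own. Each camera call takes 0.05 s, during which the arm holds its last target. There are 200 camera calls.

## Task

Glued lens barrels are curing in the small rack on the bench. Swing its gate fully shut, then push the sliding bolt across by its black ball knob until it is fully home in the keeper, and leave it so. Do not knock over the barrels or the dropper bottle near the rack.

Things in the scene. Friction and masses are not known exactly. Their poses are not given: they have to be found in the camera images.
- rack: Curing rack, fixed to the bench: grey base plate 116 x 234 mm, aluminium posts and clear walls 100 mm high, open at the top, gate at the front. Origin: centre of the rack on the bench surface. x points from the gate to the back, y to the left along the shut gate (from its hinge to the keeper), z up. The front faces of the posts, and of the shut gate, lie at x = -50 mm.
- gate (a joint): Opening angle of the gate in rad: 0 is shut against its stop, it grows (up to 1.2) as the gate swings outwards, away from the barrels. Its upright hinge is at the rack's right front post (x = -53, y = -76 mm in the rack's frame). The gate is 150 mm long, 12 mm thick, with its top edge 96 mm above the bench and its lower edge 20 mm; a light friction (about 0.1 N m) keeps it where it is left.
- gate_push (a point): Point on the outer face of the gate's top rail, 6 mm below the top edge of the gate, 125 mm from the hinge, 25 mm short of the free end. Moves with the gate; its x axis points square into the gate (the way to push it shut), y along the gate to the free end, z up. The bare top rail is 18 mm high; nothing stands out from it; the bolt lies lower, its hardware no higher than 77 mm above the bench.
- bolt (a joint): Travel of the sliding bolt in m: 0 is drawn back, 0.035 is fully home against its stop. It slides along the gate towards the free end and, when the gate is shut, through the keeper; about 3 N of push moves it, and it stays where it is left. It cannot enter the keeper while the gate stands open.
- bolt_knob (a point): Centre of the bolt's black ball knob, 16 mm across, about 69 mm above the bench, 29 mm out from the gate's outer face. Moves with bolt and gate; y points the way the bolt is pushed home, x square into the gate. On the side away from the keeper it is free for 80 mm along the gate; between ball and gate are only the rod and two guide straps, 17 mm proud of the face, 47 to 63 mm above the bench.
- bolt_tip (a point): Rounded leading end of the bolt's steel rod (10 mm thick, 55 mm above the bench, 9 mm out from the gate's face), on its axis.
- keeper (a point): Middle of the keeper, a steel strap 18 mm wide on the rack's left front post, on the axis the bolt must enter, 55 mm above the bench; the opening is 15 mm high, about 14 mm deep, with a flared lip at its mouth. When home the bolt's end stands 13 mm past this point. Same axes as the rack.
- barrel_1: Black lens barrel standing upright in the rack near the hinge end, 52 mm across, 72 mm high, loose, 30 g. Origin: centre of its underside.
- barrel_3: Black lens barrel standing upright in the rack near the keeper end, 52 mm across, 74 mm high, loose, 30 g. Origin: centre of its underside.
- dropper_4: Small white dropper bottle with a blue tip, 29 mm across, 115 mm high, standing loose on the bench in front of the rack. Origin: centre of its underside.
Things that resemble listed ones, but are neither listed nor needed, are in the scene too. Leave any purple look-alike of the barrel_3 alone. Leave any turquoise or white look-alike of the barrel_1 alone.

How it is judged:
By the outcome, as a careful person would: the job done as asked, in the order asked, and still so for the second after the job is handed in, with the robot touching nothing.
It also fails if it takes over 43 s, if anything falls off the work surface, if the arm or the gripper's body presses on something with over 40 N, if the wrist force passes 120 N, or if a joint passes its speed limit or range.

## Working session

There is one attempt and no reset: what is moved stays moved. The work goes in short steps, Python scripts to look and compute and a tool call to move; the robot and the scene stay as the last step left them, time stands still between calls to the robot, and variables do not carry over. Pictures are saved under pics/ and viewed, about 8 in all and at most 12, crops included, and the job is handed in when it is done.

Besides the shell and the picture viewer there is one more tool, called as a command line: name --argument value ..., lists and objects as JSON in quotes. jog_arm: Moves the arm, as the interface text tells. Its arguments: {"type":"object","properties":{"series":{"type":"array","items":{"type":"number"}},"force":{"type":"number"}},"required":["series"]}

```bash
ls; mkdir -p pics
python3 - <<'E'
from plant import ctrl
import cv2,numpy as np
a=ctrl.camera("scene");b=ctrl.camera("top")
cv2.imwrite("pics/a.png",cv2.cvtColor(np.vstack([a,b])[:, :],cv2.COLOR_RGB2BGR)) if 0 else None
cv2.imwrite("pics/scene.png",cv2.resize(a[:,:,::-1],(768,576)));cv2.imwrite("pics/top.png",cv2.resize(b[:,:,::-1],(768,576)))
print(ctrl.state())
for c in("scene","top"):
  print(c,ctrl.camera_params(c))
  for n in("gate","bolt_knob","rack","dropper_4","barrel_1","bolt_tip"):
    print(n,[(r["bbox"],round(r["confidence"],2)) for r in ctrl.trace(c,n)][:4])
E
```

```text
pics
{'t': 0.1, 'joint_positions': array([-1.49728345e+00,  3.81121935e-01,  1.29820165e+00,  3.53777686e-05,
        1.46357312e+00, -2.15288672e-01]), 'qvel': array([ 4.46551430e-04, -2.32223256e-03, -2.01378733e-03, -5.76816636e-05,
        3.09841629e-04,  8.63018419e-06]), 'joint_efforts': array([ 5.42995316e-03, -4.49217331e+01, -2.31651038e+01, -1.07956375e-04,
        3.69789617e-03, -1.65022675e-05]), 'ee_pos': array([ 0.15663438, -0.52694375,  0.23077148]), 'tool_rot': array([-6.49144858e-04,  9.89592375e-01,  1.43897552e-01,  6.37240870e-05]), 'ft_force': array([-0.02704937,  0.12250952, -0.62602697]), 'wrist_torque': array([-0.06634529,  0.03235916, -0.02396257]), 'width': 0.08522237940410782}
scene {'K': array([[415.20833332,   0.        , 254.64039583],
       [  0.        , 415.20833332, 191.55445549],
       [  0.        ,   0.        ,   1.        ]]), 'R': array([[ 0.81253292, -0.58263402,  0.01810669],
       [-0.35653674, -0.5213156 , -0.77531387],
       [ 0.46116354,  0.62351234, -0.63131652]]), 't': array([-0.62279086,  0.15560847,  0.87894036])}
gate [([234.3,
[... 481 characters left out ...]
, 253.19569574],
       [  0.        , 403.33366925, 184.22475545],
       [  0.        ,   0.        ,   1.        ]]), 'R': array([[ 0.02885098, -0.9995027 ,  0.01272652],
       [-0.98135199, -0.03074304, -0.18974492],
       [ 0.19004182, -0.00701487, -0.98175094]]), 't': array([-0.24073652,  0.58545092,  1.01359667])}
gate [([259.0, 196.1, 57.7, 23.3], 0.78)]
bolt_knob [([265.2, 205.4, 40.8, 10.0], 0.73)]
rack [([243.8, 149.1, 92.6, 66.7], 0.79)]
dropper_4 [([311.9, 246.3, 8.6, 11.8], 0.5)]
barrel_1 [([269.1, 161.9, 18.5, 25.0], 0.86), ([203.3, 159.1, 23.0, 20.4], 0.81), ([194.6, 191.5, 20.8, 17.6], 0.74), ([297.4, 114.3, 19.9, 26.3], 0.57)]
bolt_tip [([267.7, 200.1, 37.6, 15.6], 0.52)]
```

View pics/scene.png

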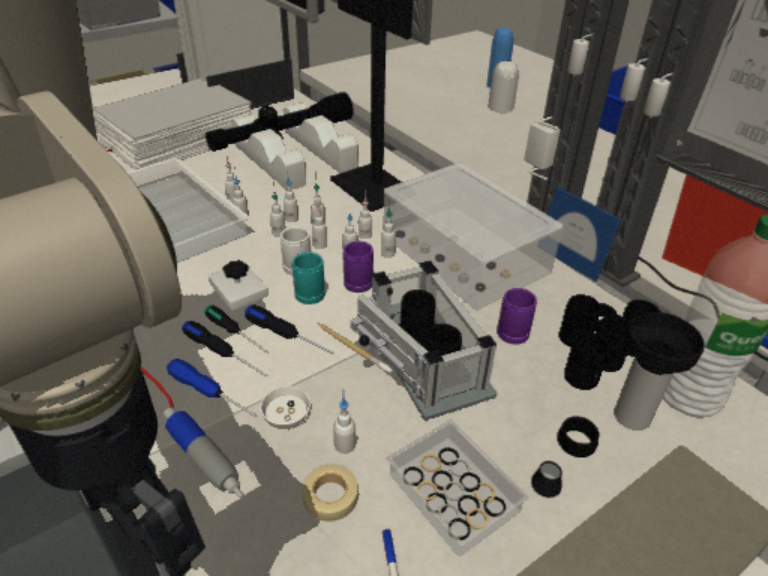

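View pics/top.png

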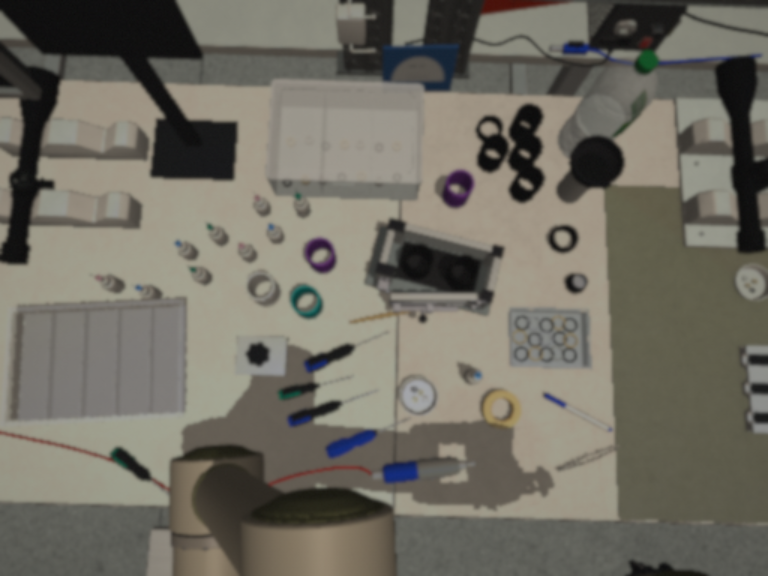

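The scene view shows the rack at about (425,340), with the gate a little open towards the robot. In the top view the rack is at (435,265), the knob at (422,317) and the dropper at (470,372). The two black barrels in the rack, top view (416,260) and (459,270), are the listed ones. The purple, turquoise and white cups outside it are the look-alikes.

Run:
```python
from plant import ctrl
import cv2,numpy as np
a=ctrl.camera("scene")[160:290,210:350];b=ctrl.camera("top")[140:265,230:350]
f=lambda i:cv2.resize(i[:,:,::-1],None,fx=0,fy=0,dsize=(i.shape[1]*k,i.shape[0]*k),interpolation=cv2.INTER_CUBIC)
k=6;B=f(b);k=4;A=f(a)
cv2.imwrite("pics/b.png",B[:600,:]);cv2.imwrite("pics/a.png",A)
```

```text
Traceback (most recent call last):
cv2.error: OpenCV(4.12.0) :-1: error: (-5:Bad argument) in function 'resize'
> Overload resolution failed:
>  - argument for resize() given by name ('dsize') and position (2)
>  - argument for resize() given by name ('dsize') and position (2)
```

Run:
```python
from plant import ctrl
import cv2,numpy as np
b=ctrl.camera("top")[140:240,230:350]
cv2.imwrite("pics/b.png",cv2.resize(b[:,:,::-1],(720,600),interpolation=cv2.INTER_CUBIC))
```

```text
(no output)
```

View pics/b.png

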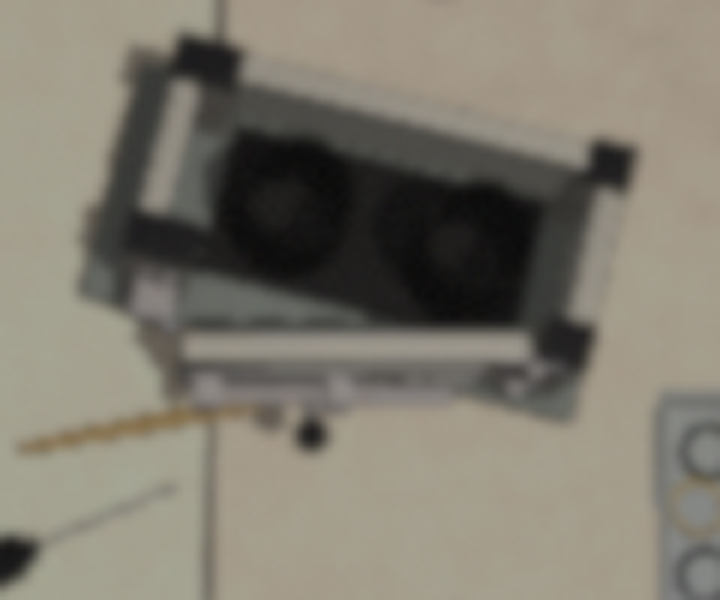

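The crop shows the four black post caps: back-left (207,60), back-right (613,165), front-right (565,342) and front-left about (155,238). The gate's top rail runs from (530,345) to (183,345), the knob is at (312,433), and the keeper is at the left front post, about (155,295).

```bash
cat > h.py <<'E'
import numpy as np
from plant import ctrl
def ray(c,u,v,z):
    p=ctrl.camera_params(c);R,t=p["R"],p["t"]
    o=-R.T@t;d=R.T@np.linalg.inv(p["K"])@np.array([u,v,1.])
    return o+d*(z-o[2])/d[2]
E
python3 - <<'E'
from h import *
f=lambda u,v,z:ray("top",230+u/6-.4,140+v/6-.4,z)
P={n:f(*q) for n,q in dict(bl=(207,60,.1),br=(613,165,.1),fr=(565,342,.1),fl=(155,238,.1),hinge=(530,345,.096),free=(183,345,.096),freeout=(183,362,.096),hout=(528,362,.096),knob=(312,433,.069)).items()}
for n in P:print(n,P[n].round(4))
c=(P['bl']+P['br']+P['fr']+P['fl'])/4
y=P['bl']+P['fl']-P['br']-P['fr'];yaw=np.arctan2(-y[0],y[1]);print("c",c,"yaw",np.degrees(yaw))
R=np.array([[np.cos(yaw),np.sin(yaw)],[-np.sin(yaw),np.cos(yaw)]])
for n in P:print(n,(R@(P[n]-c)[:2]*1000).round(1))
print("dropper top",ray("top",(470+5)/1.5,374/1.5,.1), "base",ray("top",464/1.5,365/1.5,.02))
r=ctrl.trace("scene","dropper_4")[0]["bbox"];print(ray("scene",r[0]+r[2]/2,r[1]+r[3]-3,0))
E
```

```text
bl [ 0.6765 -0.2483  0.1   ]
br [ 0.6355 -0.4238  0.1   ]
fr [ 0.5578 -0.4028  0.1   ]
fl [ 0.5973 -0.2281  0.1   ]
hinge [ 0.5568 -0.3886  0.096 ]
free [ 0.5522 -0.2413  0.096 ]
freeout [ 0.5449 -0.2415  0.096 ]
hout [ 0.5494 -0.3878  0.096 ]
knob [ 0.5198 -0.2987  0.069 ]
c [ 0.61677582 -0.32574012  0.1       ] yaw -12.944478257985756
bl [40.9 88.8]
br [ 40.2 -91.4]
fr [-40.2 -88.3]
fl [-40.9  90.8]
hinge [-44.4 -74.7]
free [-81.9  67.9]
freeout [-88.9  66. ]
hout [-51.7 -75.5]
knob [-100.6    4.6]
dropper top [ 0.42497892 -0.38458422  0.1       ] base [ 0.44315445 -0.37831952  0.02      ]
[ 0.41814628 -0.39321695  0.        ]
```

jog_arm --series '[413,-164,40,29.5,0,413,-164,40,29.5,0,413,-164,40,29.5,0,413,-164,40,29.5,0,413,-164,40,29.5,0,413,-164,40,29.5,0,413,-164,40,29.5,0,413,-164,40,29.5,0,413,-164,40,29.5,0,413,-164,40,29.5,0,413,-164,40,29.5,0]'

```text
t: 2.28
ee_pos: [0.505, -0.2535, 0.1916]
tool_rot: [0.0, 0.994, -0.114, 0.0]
ft_force: [-0.2, -0.0, 0.4]
width: 0.0001
```

Run:
```python
from h import *
import cv2
p=ctrl.camera_params("wrist");w=ctrl.camera("wrist")
cv2.imwrite("pics/w.png",cv2.resize(w[:,:,::-1],(768,576)))
for n in("bolt_knob","gate_push","keeper","bolt_tip"):
  print(n,[(np.round(r["bbox"]),round(r["confidence"],2)) for r in ctrl.trace("wrist",n)][:3])
c=np.array([.617,-.326,0]);y=np.radians(-12.9);X=np.array([np.cos(y),np.sin(y),0]);Y=np.array([-np.sin(y),np.cos(y),0])
for n,q in dict(fl=(-40,90,100),flfront=(-50,90,100),fr=(-40,-90,100),hinge=(-53,-76,96),knob=(-100,5,69),keeper=(-59,90,55)).items():
  w=c+(X*q[0]+Y*q[1]+np.array([0,0,q[2]]))/1000; a=p["K"]@(p["R"]@w+p["t"]);print(n,(a[:2]/a[2]*1.5).round())
```

```text
bolt_knob [(array([255., 125., 102.,  49.]), 0.61)]
gate_push [(array([231.,  99., 172.,  77.]), 0.97)]
keeper [(array([183.,   0., 265., 173.]), 0.92)]
bolt_tip [(array([255., 127., 106.,  47.]), 0.63)]
fl [303. 145.]
flfront [304. 165.]
fr [634. 144.]
hinge [601. 169.]
knob [446. 245.]
keeper [317. 180.]
```

View pics/w.png

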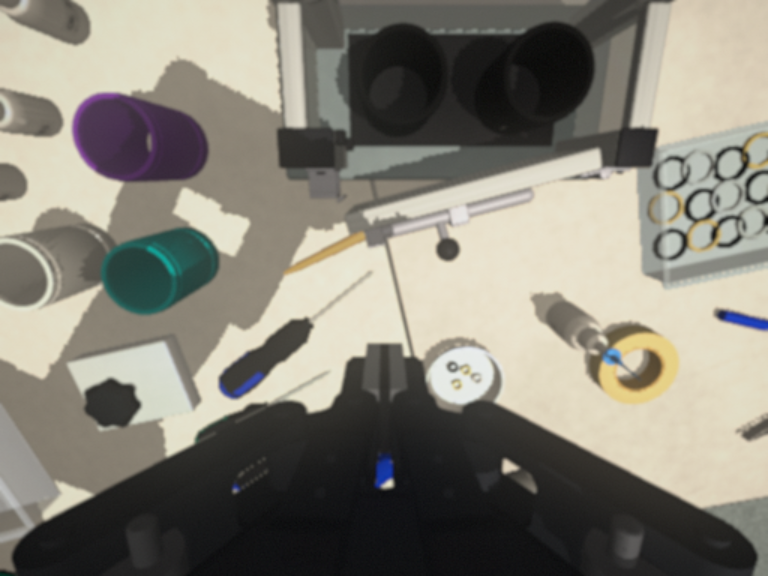

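The wrist view agrees with the model: keeper post cap at (303,147) against a predicted (303,145), knob at (448,249) against (446,245). The dropper at (560,315) is well clear. Next I lower the tool in front of the gate's top rail and push it shut.

jog_arm --series '[0,0,55,0,0,0,0,105,0,0,0,0,105,0,0,10,0,105,0,0,20,0,105,0,0,27,0,105,0,0,33,0,105,0,0,39,0,105,0,0,45,0,105,0,0,50,0,105,0,0,54,0,105,0,0,58,0,105,0,0,61,0,105,0,0,63,0,105,0,0,64,0,105,0,0,64,0,105,0,0]'

```text
t: 4.53
ee_pos: [0.5669, -0.2664, 0.0863]
tool_rot: [-0.0, 0.994, -0.113, -0.002]
ft_force: [-7.2, 1.8, 2.9]
width: -0.0001
```

Run:
```python
from h import *
import cv2
w=ctrl.camera("wrist")
cv2.imwrite("pics/w2.png",cv2.resize(w[:,:,::-1],(768,576)))
print(ctrl.state()["ft_force"])
```

```text
[-6.48882948  1.94427123  3.51606155]
```

View pics/w2.png

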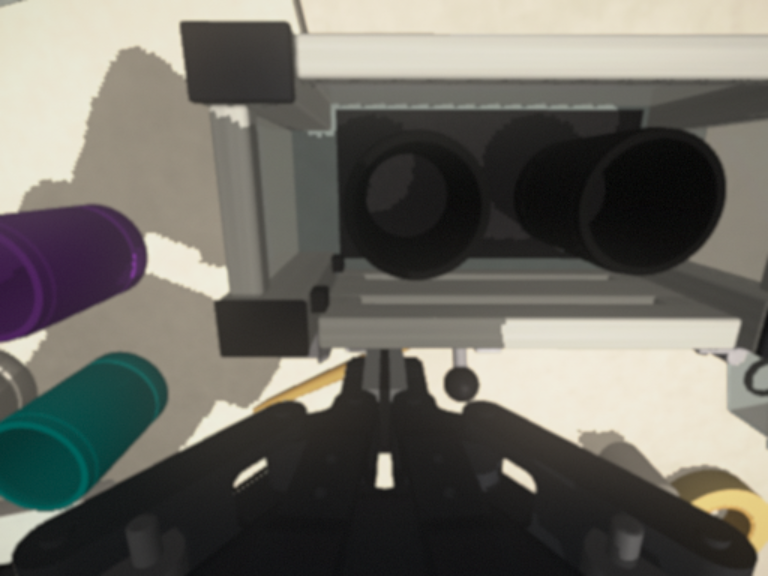

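The gate looks parallel to the rack front and its free end is level with the post (front edge near row 350). The 7 N reading suggests it is on its stop, so I push slightly more to confirm.

jog_arm --series '[1.5,0,0,0,0,2.5,0,0,0,0,2.5,0,0,0,0]'

```text
t: 4.95
ee_pos: [0.5671, -0.2664, 0.0862]
tool_rot: [-0.001, 0.994, -0.113, -0.005]
ft_force: [-18.1, 2.4, 8.8]
width: 0.0002
```

Firmly on the stop: 18 N and no further movement. Now I locate the knob.

Run:
```python
from h import *
k=ray("wrist",461/1.5,384/1.5,.069);s=ctrl.state();d=k-s["ee_pos"];y=np.radians(-13.)
print(k,"dx,dy rack",d[0]*np.cos(y)+d[1]*np.sin(y),-d[0]*np.sin(y)+d[1]*np.cos(y))
```

```text
[ 0.54170782 -0.29485466  0.069     ] dx,dy rack -0.018319759862864944 -0.03338394950597418
```

jog_arm --series '[-15,0,0,0,0,-35,0,-20,0,0,-35,30,-45,0,0,-26,78,-45,0,0,-24,78,-20,0,0,-24,78,20,0,0,-24,78,20,0,0,-24,78,20,0,0]'

```text
t: 5.95
ee_pos: [0.5304, -0.3384, 0.0678]
tool_rot: [0.001, 0.994, -0.113, 0.001]
ft_force: [0.3, 0.7, 0.8]
width: -0.0002
```

Run:
```python
from h import *
import cv2
w=ctrl.camera("wrist")
cv2.imwrite("pics/w3.png",cv2.resize(w[:,:,::-1],(768,576)))
k=np.array([.5417,-.2949,.069]);p=ctrl.camera_params("wrist");a=p["K"]@(p["R"]@k+p["t"]);print(a[:2]/a[2]*1.5)
```

```text
[267.98354772 362.75424154]
```

View pics/w3.png

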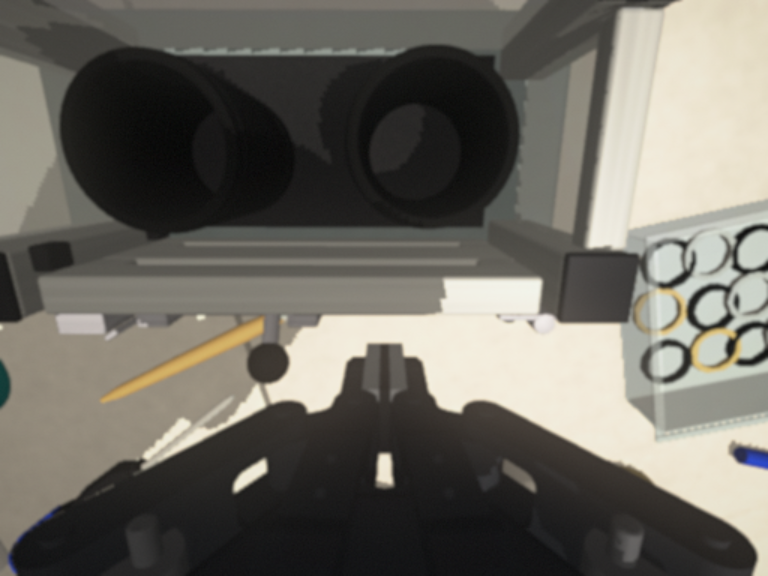

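The knob is at (268,362) as predicted, the fingers are on its hinge side and the gate is still shut. Now I push the bolt.

jog_arm --series '[0,-8,1,0,0,0,-14,1,0,0,0,-19,1,0,0,0,-24,1,0,0,0,-29,1,0,0,0,-34,1,0,0,0,-38,1,0,0,0,-42,1,0,0,0,-46,1,0,0,0,-49,1,0,0,0,-52,1,0,0]'

```text
t: 7.38
ee_pos: [0.5415, -0.2871, 0.0653]
tool_rot: [0.0, 0.994, -0.113, 0.0]
ft_force: [-0.3, -2.8, 0.5]
width: -0.0
```

Run:
```python
from h import *
import cv2
w=ctrl.camera("wrist")
cv2.imwrite("pics/w4.png",cv2.resize(w[:,:,::-1],(768,576)))
```

```text
(no output)
```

View pics/w4.png

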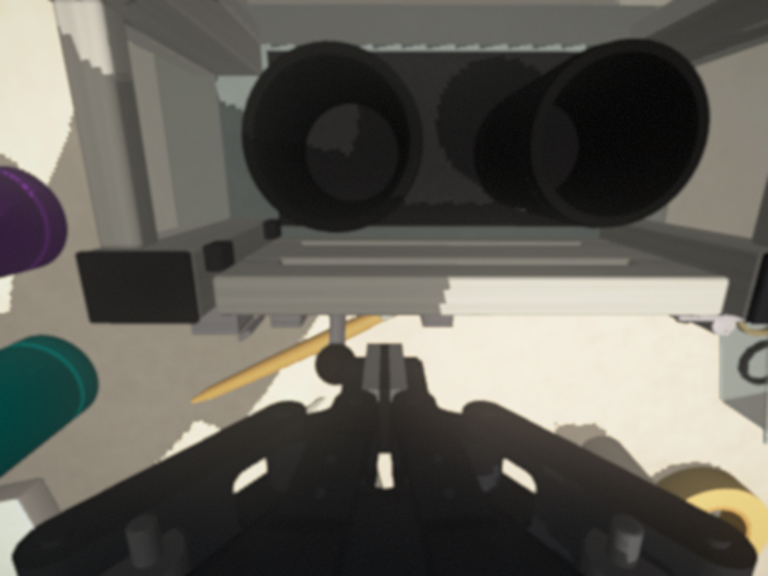

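The knob is in contact at (336,364), about 18 mm ahead of the TCP. The bolt has moved about 25 mm at 3 N, so I keep pushing.

jog_arm --series '[0,-3,0,0,0,0,-5,0,0,0,0,-7,0,0,0,0,-9,0,0,0,0,-10,0,0,0,0,-11,0,0,0,0,-12,0,0,0,0,-12,0,0,0]'

```text
t: 8.43
ee_pos: [0.5437, -0.2781, 0.0655]
tool_rot: [0.002, 0.994, -0.113, 0.0]
ft_force: [-4.2, -13.3, -1.6]
width: -0.0
```

jog_arm --series '[0,-2,0,0,0,0,-4,0,0,0,0,-4,0,0,0]'

```text
t: 8.8
ee_pos: [0.5452, -0.276, 0.067]
tool_rot: [0.004, 0.994, -0.113, 0.002]
ft_force: [-5.1, -18.8, 6.3]
width: 0.0007
```

Run:
```python
from h import *
import cv2
w=ctrl.camera("wrist")
cv2.imwrite("pics/w5.png",cv2.resize(w[:,:,::-1],(768,576)))
```

```text
(no output)
```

View pics/w5.png

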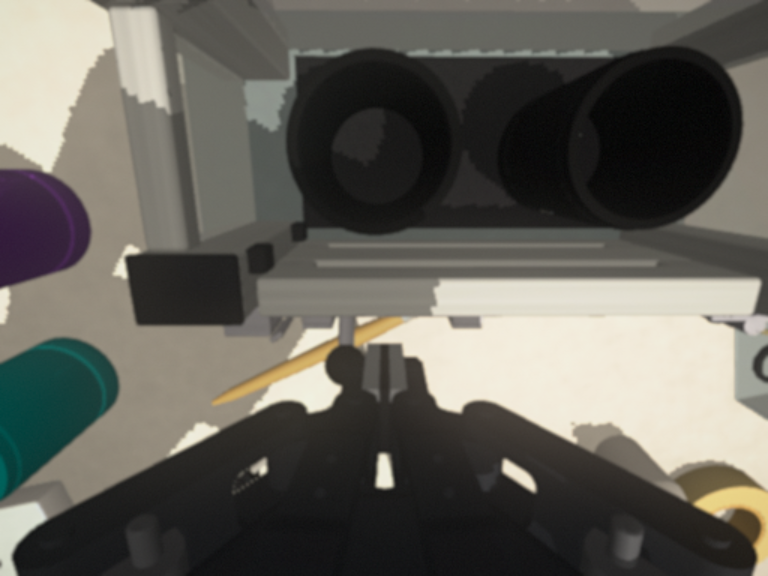

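Run:
```python
from h import *
k=ray("wrist",346/1.5,365/1.5,.069);d=k-np.array([.5417,-.2949,.069]);y=np.radians(-13)
print(k,d[0]*np.cos(y)+d[1]*np.sin(y),-d[0]*np.sin(y)+d[1]*np.cos(y))
```

```text
[ 0.54938013 -0.26166858  0.069     ] 7.84490639630861e-06 0.034107351069466184
```

jog_arm --series '[0,10,0,0,0,0,25,0,0,0,-10,25,-40,0,0,-40,25,-90,0,0,-60,10,-90,0,0,-60,0,-90,0,0,-60,0,-90,0,0]'

```text
t: 9.72
ee_pos: [0.487, -0.2578, 0.1548]
tool_rot: [-0.0, 0.994, -0.112, -0.0]
ft_force: [-0.7, -0.1, 0.6]
width: -0.0001
```

Run:
```python
from h import *
import cv2
w=ctrl.camera("wrist")
cv2.imwrite("pics/w6.png",cv2.resize(w[:,:,::-1],(768,576)))
p=ctrl.camera_params("wrist")
k=np.array([.5417,-.2949,.069]);Y=np.array([.225,.974,0])
for m in(.03,.033,.035):
  a=p["K"]@(p["R"]@(k+m*Y)+p["t"]);print(m,a[:2]/a[2]*1.5)
s=ctrl.state();print(s["t"],s["ft_force"])
```

```text
0.03 [373.09925905 190.61981155]
0.033 [367.60771088 190.61187279]
0.035 [363.94669918 190.60658031]
9.775 [-0.02104493 -0.76175531  1.59049058]
```

View pics/w6.png

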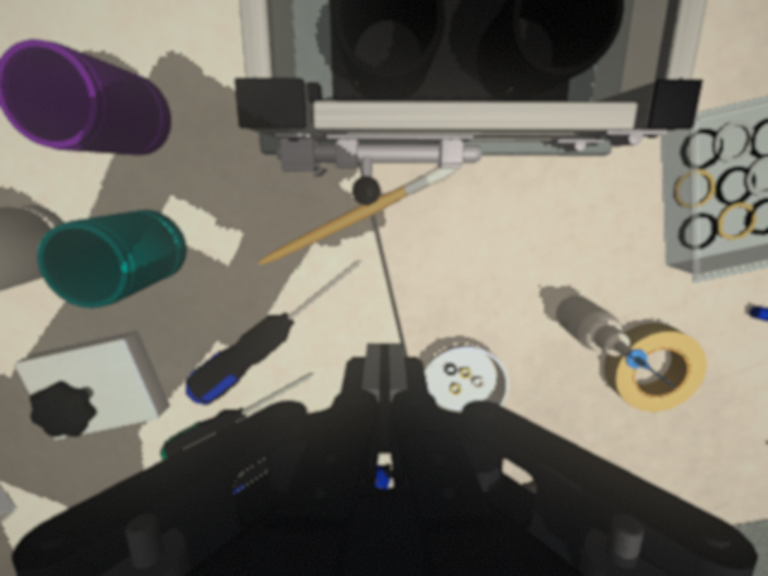

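The knob is at (367,190), which is roughly 33 to 34 mm of travel. The rod passes into the keeper strap at (298,155), and the gate is shut. I measure the knob more precisely to see whether the last millimetre was made.

Run:
```python
from h import *
import cv2
for f,(u,v) in(("w3",(268,362)),("w6",(367,190))):
  im=cv2.imread(f"pics/{f}.png")
  g=im[v-28:v+29,u-28:u+29].max(2)
  m=(g<45).astype("uint8");m=cv2.morphologyEx(m,cv2.MORPH_OPEN,np.ones((9,9),np.uint8))
  n,l,s,c=cv2.connectedComponentsWithStats(m);print(f,s[1:].tolist(),c[1:]+[u-28,v-28])
w=ctrl.camera("wrist")
cr=w[75:145,165:285];cv2.imwrite("pics/w7.png",cv2.resize(cr[:,:,::-1],(720,420),interpolation=cv2.INTER_CUBIC))
```

```text
w3 [] []
w6 [] []
```

View pics/w7.png

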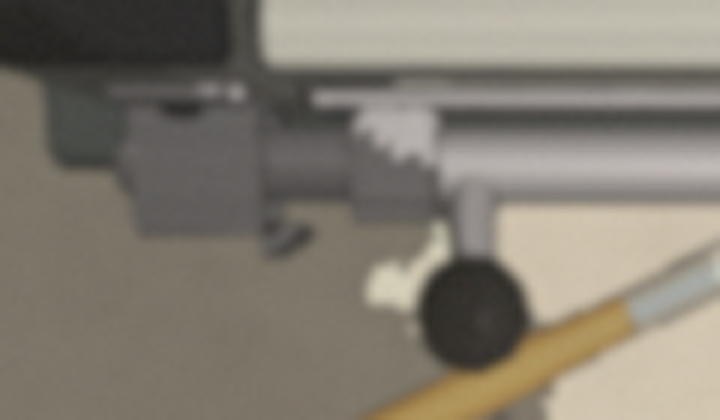

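The rod end just protrudes past the left edge of the keeper strap, at crop (122,170). The knob at crop (472,312) gives 34.1 mm. To remove the doubt I give one more firm push.

jog_arm --series '[20,22,0,0,0,59,22,30,0,0,59,22,80,0,0,59,22,91,0,0,59,22,91,0,0,59,14,91,0,0,59,10,91,0,0,59,8,91,0,0,59,6,91,0,0,59,4,91,0,0,59,2,91,0,0,59,2,91,0,0]'

```text
t: 11.32
ee_pos: [0.5431, -0.2776, 0.0654]
tool_rot: [0.004, 0.994, -0.113, 0.001]
ft_force: [-7.3, -17.8, 1.6]
width: -0.0004
```

It stalled at 19 N in the same place as before, against about 3 N needed to slide the bolt, so the bolt is on its stop. I withdraw and make a last check.

jog_arm --series '[0,10,0,0,0,0,24,0,0,0,-10,24,-40,0,0,-40,20,-90,0,0,-60,5,-90,0,0,-60,5,-100,0,0,-60,5,-100,0,0]'

```text
t: 12.2
ee_pos: [0.4847, -0.2656, 0.165]
tool_rot: [0.0, 0.994, -0.113, 0.001]
ft_force: [-0.1, 0.0, -0.4]
width: 0.0004
```

Run:
```python
from h import *
import cv2
w=ctrl.camera("wrist")
cv2.imwrite("pics/w8.png",cv2.resize(w[:,:,::-1],(768,576)))
p=ctrl.camera_params("wrist")
k=np.array([.5417,-.2949,.069]);Y=np.array([.225,.974,0])
for m in(.03,.033,.035):
  a=p["K"]@(p["R"]@(k+m*Y)+p["t"]);print(m,a[:2]/a[2]*1.5)
s=ctrl.state();print(s["t"],s["ft_force"])
```

```text
0.03 [359.83917796 188.69189526]
0.033 [354.56441451 188.68891733]
0.035 [351.04788716 188.68693204]
12.25 [-0.14529226  0.79352674  0.1483268 ]
```

View pics/w8.png

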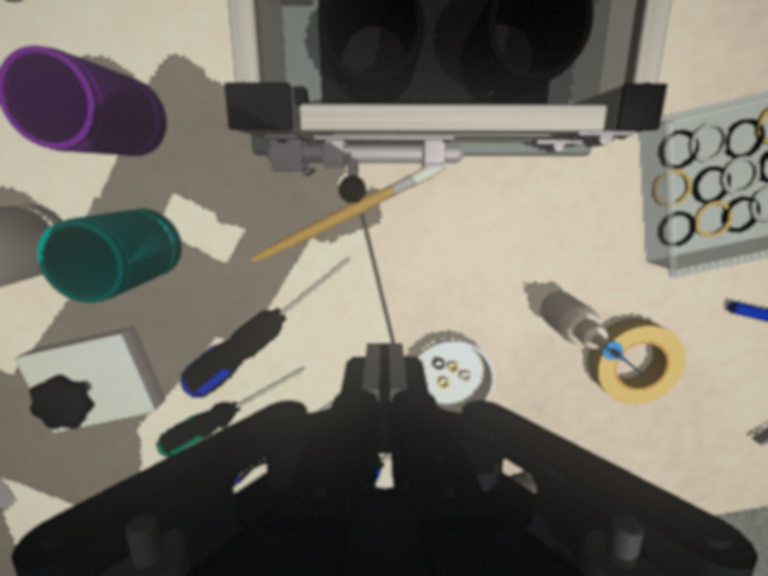

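The knob is now at (352,188), which is about 34.5 mm of travel. The gate is shut, the rod is through the keeper at (288,155), and the barrels and dropper are upright. I hand the job in.

```bash
python3 -c "
from plant import ctrl
print(ctrl.sign_off())"
```

```text
the job is handed in; nothing more can be done
None
```

The gate is shut and the bolt is pushed home in the keeper; I handed the job in at about 12.3 s of the 43 s allowed.

- **Gate:** I pushed its top rail with the closed fingertips until it stopped moving at 18 N. It stayed shut in every later picture.
- **Bolt:** I pushed the knob from its hinge side until it stalled at about 19 N, far above the 3 N needed to slide it. After I withdrew, the camera put its travel between 33.3 and 34.1 mm, just under the nominal 35 mm.
- **Second push:** To settle that doubt I pushed again, and it stalled at 19 N in the same place. The last picture gave about 34.5 mm, which matches 35 mm within the roughly 1–2 mm camera error. The rod end was just visible past the keeper strap, though it looked shorter than the expected 4 mm.
- **Surroundings:** In the last picture the barrels and the dropper bottle were upright where they had been, and the robot was touching nothing.

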